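# Blank off the fuel test port with the bayonet collar

### The job

Take the knurled steel collar from the counter, push its sleeve down over the upright spigot of the fuel test port, and turn it until one of its hidden keyways drops over the pin. Then press it fully home against the spring, and finish while still holding it there: do not let go, the spring would lift it. Leave the other things on the counter where they are.

Things in the scene. Friction and masses are not known exactly. Their poses are not given: they have to be found in the camera images.
- collar: Loose plain steel bayonet collar, upright on the counter, 0.14 to 0.28 kg, 60 mm high. Origin: centre of its open underside, z up its axis. Lower 36 mm: smooth sleeve 48 mm across, bore 26.5 mm, 36 mm deep to its roof. Inside are 4 full-depth keyways, 9 mm wide, out to 20 mm from the axis, towards the collar's +x, +y, -x, -y; unseen from above, no mark shows them.
- collar_head (a point): Centre of the collar's solid knurled head, the part to grip: 54 mm across, 24 mm high (36 to 60 mm above the collar's origin), closed on top; this point is on the axis, 48 mm above the collar's origin.
- port: The fixed fuel test port, bolted down. Origin: centre of its underside, on the counter, z up. Round flange 84 mm across, 12 mm thick; spring cup 52 mm across up to 21 mm; upright steel spigot 24 mm across up to 62 mm. A square pin sticks out of one side of the spigot (see pin_level); this pose does not tell which way.
- spigot_top (a point): Centre of the top of the spigot, on its axis, 62 mm above the counter. The top 7 mm taper to 15 mm across. The collar is home when its roof meets this top: collar origin then 26 mm above the counter.
- pin_level (a point): On the spigot axis, 44.5 mm above the counter, level with the top of the square pin: 5 by 5 mm, level, out to 18.5 mm from the axis on one side, in a direction that varies (visible, not reported). The collar comes to rest on it (origin 44.5 mm up) unless a keyway is over it within 0.1 rad; up to a quarter turn finds one, and the collar can then go down 8.5 mm to the spring seat.
- seat (a joint): Spring seat of the port: aluminium disc 45 mm across round the spigot below the pin, top 36 mm above the counter at rest. Value 0 m at rest (up), growing as it is pressed down; 0.010 m when the collar is home. Its spring pushes up with 5 N at 0 and 10 N at 0.010 m, so the collar rises again if let go.
- tank_cap: Bystander: dented tin fuel tank cap, a low disc 60 mm across, 16 mm high; loose, to be left where it is.
- fuel_filter: Bystander: green plastic in-line fuel filter lying on its side, 86 mm long with its nipples, 36 mm thick; loose, to be left where it is.
- elbow: Bystander: brass elbow fitting lying flat, two 36 mm legs, 22 mm high; origin under the bend; loose, to be left where it is.
- choke_knob: Bystander: chrome choke knob, a small mushroom 30 mm across and 25 mm high; loose, to be left where it is.
- plain_sleeve: Bystander: plain smooth steel sleeve, an open ring 48 mm across with a 34 mm bore, 28 mm high; not the collar (no knurling, no closed top); loose, to be left where it is.
- spanner: Bystander: open-ended spanner 150 mm long, lying flat; loose, to be left where it is.
Not all that is in view belongs to the job. What is shaped like the collar but blue or purple is not meant.

How it is judged:
By the outcome, as a careful person would: the job done as asked, in the order asked, and still so for the second after the job is handed in, while the arm keeps its last pose, push and grip.
It also fails if it takes over 64 s, if anything falls off the work surface, if the arm or the gripper's body presses on something with over 40 N, if the wrist force passes 120 N, or if a joint passes its speed limit or range.

### The arm

A 6-joint arm with a two-finger parallel gripper is mounted at the origin on the work surface. World frame = base frame: x ahead of the robot, y to its left, z up, the work surface at z = 0. Lengths are in mm, angles in rad, forces in N, time in s.
With the tool pointing down it reaches from about 375 to 900 mm from the base axis. Payload 3.1 kg.
Tool frame: the origin (TCP) lies at the very end of the fingers, on their centre line; the grasp point (between the pads) lies env.pinch_z behind it (env.pinch_z is the distance from the TCP to the grasp point, in mm); y points along the fingers, x is the direction in which the jaws open and shut, and the axes are right-handed (so a half turn about y gives the same grasp; the last joint's range is limited). The gripper opens to 85 mm and grips with 20 to 120 N. Pads are 22 mm wide; open, the fingers measure 114 mm over their backs; the gripper's body (76 mm by 85 mm) begins 54 mm behind the grasp point. The pads swing forward as they close: fully open they stand 13 mm farther back than shut.
Start: joints at [-1.329, 0.527, 1.433, -0, 1.181, -0.178], TCP at [254.755, -570.698, 231.31] pointing down, gripper open.
Joint ranges: [-3.08, 3.08], [-0.75, 2.2], [0.22, 2.44], [-1.43, 4.57], [0, 2.65], [-2.85, 2.85]. Speed limits (rad/s): [2.79, 2.79, 3.14, 3.14, 3.14, 3.14].

### API

Orientations are given as a unit quaternion [w, x, y, z].
In Python, from station import env, snapshot, order gives the robot as it stands.
- The arm moves only by the tool arm_command, never from a script. Its argument "plan" is a list of rows, each an object of numbers: "ax", "ay", "az": the turn, a rotation vector about the tool's x, y, z each as a share of 4 degrees, from -1 to 1; "dx", "dy", "dz": the shift along the tool's x, y, z each as a share of 3 cm, from -1 to 1; "hand": the opening, from 0 (shut) to 1 (fully open). In form: [{"ax": .., "ay": .., "az": .., "dx": .., "dy": .., "dz": .., "hand": ..}, ...]. A call has exactly 10 rows; each row shifts and turns the pose as measured when the row begins, along the tool's axes as they then stand; what a row does not reach is not made up. A row lasts 1/12 s, in which the tool goes at most 41.7 mm and 7.16 degrees, less where a joint would pass 70% of its speed; a pose out of reach is approached as far as the arm can. A call with a number of a shift or a turn outside -1 to 1 is refused whole. A call with a gripper value outside its range is refused whole. The fingers move at their own pace and stop on an object; "newtons" is the grip in N (left out, the last holds). Time passes only in rows, so rows that do not move let the fingers close, or fill a call up. It gives the time, the measured TCP pose, the force and the opening at its end, in the units of the state.
- env.get_obs(): the state, without advancing time (a new reading comes with each control period).
- snapshot(name): name is "scene" or "top" or "wrist"; returns a dict with "img" (400x640x3 uint8, red, green, blue), "z_map" (400x640 float32, mm along the optical axis (not along the pixel's ray), 0 where there is no reading), "K" (3x3 intrinsics, pixels), "camera_from_world" (4x4, takes a point from world to camera coordinates). Camera axes: x right, y down, z forward; pixel columns grow to the right and rows downward; lengths in mm; the calibration is good to about 2 mm. A picture is of the moment at which its call begins.
- order.sign_off(): hands the job in, once; it reports no verdict.
The state is a dict: "time_s": time; "qpos": joint angles; "dq": joint speeds; "joint_torque": joint torques, N m; "position": TCP position; "orientation": TCP orientation; "wrist_force": force on the tool from outside, world axes, zero at the start; "torque": the same for the moment, N m; "finger_gap": opening from 0.0 (shut) to 1.0 (fully open).
Only numpy, scipy, OpenCV 4.12 (cv2) and the standard library are available. Lean on these libraries where they do the work, as an engineer would, in place of code of your own. Each camera call takes 0.05 s, during which the arm holds its last target. There are 200 camera calls.

## Working session

There is one attempt and no reset: what is moved stays moved. The work goes in short steps, Python scripts to look and compute and a tool call to move; the robot and the scene stay as the last step left them, time stands still between calls to the robot, and variables do not carry over. Pictures are saved under pics/ and viewed, about 8 in all and at most 12, crops included, and the job is handed in when it is done.

Besides the shell and the picture viewer there is one more tool, called after "Request:" in YAML: its name, and indented under it one key for each argument. arm_command: Moves the arm, as the interface text tells. Its arguments: {"type":"object","properties":{"plan":{"type":"array"},"newtons":{"type":"number"}},"required":["plan"]}

```bash
mkdir -p pics; cat > h.py <<'E'
import numpy as np, cv2
from station import env, snapshot, order
def save(s,n,crop=None,f=1):
    im=s["img"][:,:,::-1]
    if crop: r0,r1,c0,c1=crop; im=im[r0:r1,c0:c1]
    cv2.imwrite("pics/"+n,cv2.resize(im,None,fx=f,fy=f,interpolation=cv2.INTER_CUBIC))
def world(s,u,v,z=None):
    """pixel -> world; by depth, or meeting plane z"""
    K=s["K"];T=np.linalg.inv(s["camera_from_world"])
    r=np.linalg.inv(K)@[u,v,1.]
    if z is None: return (T@np.r_[r*s["z_map"][int(round(v)),int(round(u))],1])[:3]
    o=T[:3,3];d=T[:3,:3]@r
    return o+d*(z-o[2])/d[2]
def cloud(s):
    T=np.linalg.inv(s["camera_from_world"]);v,u=np.mgrid[:400,:640]
    d=s["z_map"];p=np.stack([u,v,np.ones_like(u)],-1)@np.linalg.inv(s["K"]).T*d[...,None]
    return p@T[:3,:3].T+T[:3,3]
E
python3 - <<'E'
from h import *
import pickle
S={n:snapshot(n) for n in("scene","top")}
pickle.dump(S,open("s0.pkl","wb"))
cv2.imwrite("pics/a.png",np.vstack([cv2.resize(S[n]["img"][:,:,::-1],(480,300)) for n in S]))
save(S["top"],"top.png",f=1.25)
print(env.pinch_z,env.get_obs())
E
```

```text
18.700000000000003 {'time_s': 0.1, 'qpos': array([-1.32952653e+00,  5.28367488e-01,  1.43376245e+00,  3.13089550e-06,
        1.18138175e+00, -1.78442419e-01]), 'dq': array([ 0.00164462, -0.0024874 , -0.00296265,  0.0005066 , -0.00164469,
       -0.00082119]), 'joint_torque': array([ 1.65540951e-04, -4.43303311e+01, -1.78586644e+01, -2.67777577e-04,
        3.88905595e-03,  2.74486302e-05]), 'position': array([ 254.59352027, -570.10472965,  230.43869924]), 'orientation': array([ 0.59365473, -0.59272433,  0.38536493, -0.38437715]), 'wrist_force': array([-0.25531313, -0.68251897,  0.63418104]), 'torque': array([ 0.00552148, -0.02173696,  0.02432404]), 'finger_gap': 0.9989891850694458}
```

View pics/top.png

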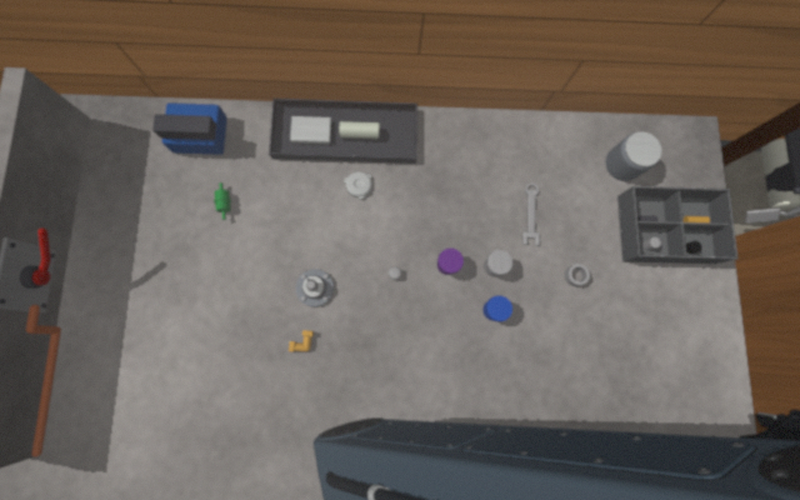

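View pics/a.png

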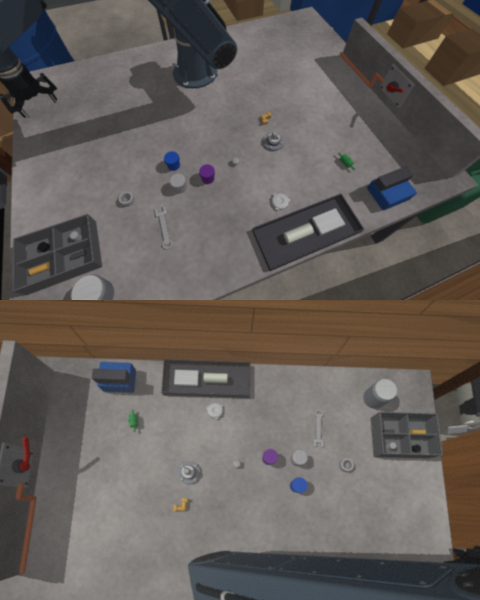

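Candidates in the top view (800×500): grey (499,263), purple (450,261), blue (498,309), and an open ring (579,275). The grey closed one is plain steel, so it fits. I'll confirm it in a crop.

```bash
python3 - <<'E'
from h import *
import pickle
S=pickle.load(open("s0.pkl","rb"));s=S["top"]
C=cloud(s)
for n,(u,v) in dict(collar=(399,210),purple=(360,209),blue=(398,247),port=(250,229),ring=(463,220),spanner=(425,190),knob=(316,219)).items(): print(n,world(s,u,v).round(1))
for n,(u,v) in dict(collar=(399,210),purple=(360,209),blue=(398,247)).items():
    p=C[v-16:v+17,u-18:u+19].reshape(-1,3); q=p[(p[:,2]>54)&(p[:,2]<66)]
    print(n,q.mean(0),q.min(0),q.max(0),len(q))
p=C[210:250,230:275].reshape(-1,3);q=p[p[:,2]>56];print("spig",q.mean(0),len(q))
q=p[(p[:,2]>9)&(p[:,2]<15)];print("fl",q.min(0),q.max(0),(q.min(0)+q.max(0))/2)
a=cv2.resize(s["img"][180:270,330:420,::-1],(400,400),interpolation=2)
b=cv2.resize(s["img"][205:255,225:275,::-1],(400,400),interpolation=2)
cv2.imwrite("pics/b.png",np.hstack([a,b]))
print(s["camera_from_world"].round(3))
E
```

```text
collar [ 559.7 -227.3   60.6]
purple [ 559.6 -121.6   62.4]
blue [ 460.4 -222.    61.7]
port [499.9 168.8  59. ]
ring [ 545.9 -427.    -0.6]
spanner [ 630.8 -319.5    2.1]
knob [535.9  -5.3  22.4]
collar [ 562.04145383 -229.71643152   60.36473014] [ 535.5437713  -258.12390231   54.75607833] [ 588.14674602 -202.5186549    65.50664906] 317
purple [ 563.17738754 -123.61046614   60.47133906] [ 536.49878399 -148.98572734   54.91168278] [590.28261977 -97.56095264  65.42317782] 317
blue [ 462.83077336 -226.48498384   60.55130813] [ 436.85754721 -252.18680679   54.03380287] [ 490.17872923 -200.86184292   65.89591305] 330
spig [488.31354819 151.68868818 183.2762001 ] 63
fl [464.03535817 129.50883116   9.00135282] [545.04478144 212.15202368  14.85424778] [504.5400698  170.83042742  11.9278003 ]
[[ 1.70000e-02 -9.99000e-01  3.50000e-02 -2.39100e+01]
 [-9.81000e-01 -2.40000e-02 -1.90000e-01  5.74996e+02]
 [ 1.91000e-01 -3.10000e-02 -9.81000e-01  9.33536e+02]
 [ 0.00000e+00  0.00000e+00  0.00000e+00  1.00000e+00]]
```

View pics/b.png

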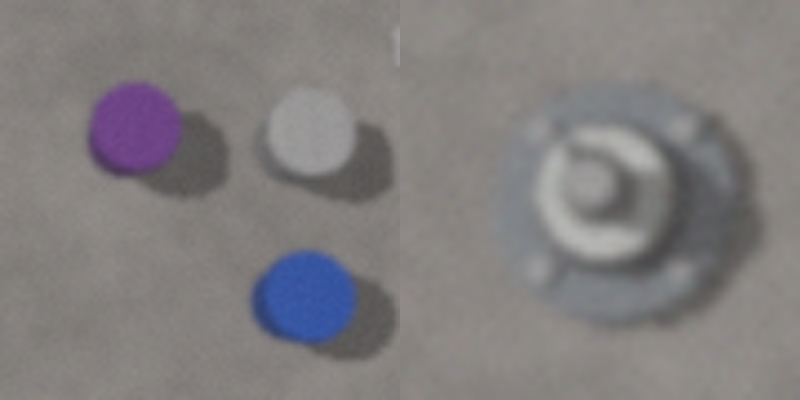

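The crop at left shows a plain steel closed collar at (311,132), separate from the purple (135,128) and blue (306,297) decoys. That makes the grey one the target. At right is the port, with its spigot at about (595,190).

```bash
cat >> h.py <<'E'
from scipy.spatial.transform import Rotation as R
def pose():
    o=env.get_obs();q=o["orientation"];return o,R.from_quat(np.r_[q[1:],q[0]])
def to(target,jaw=None):
    """shift (mm, tool axes) to the TCP target; rotvec (deg, tool axes) to tool straight down with jaw yaw (deg, world)"""
    o,r=pose();m=r.as_matrix()
    print("t",round(o["time_s"],2),"pos",o["position"].round(1),"gap",round(o["finger_gap"],3),"F",o["wrist_force"].round(1),"M",o["torque"].round(2),"q",o["qpos"].round(2))
    x=m[:,0];a=np.arctan2(x[1],x[0]) if jaw is None else np.radians(jaw)
    X=np.array([np.cos(a),np.sin(a),0]);Y=np.array([0,0,-1.]);D=np.stack([X,Y,np.cross(X,Y)],1)
    print("jaw yaw",np.degrees(np.arctan2(x[1],x[0])).round(2),"shift",(m.T@(np.array(target)-o["position"])).round(1),"turn deg",np.degrees((r.inv()*R.from_matrix(D)).as_rotvec()).round(2))
    return m
E
python3 - <<'E'
from h import *
print(to([562,-230,130]).round(2))
E
```

```text
t 0.1 pos [ 254.6 -570.1  230.4] gap 0.999 F [-0.3 -0.7  0.6] M [ 0.01 -0.02  0.02] q [-1.33  0.53  1.43  0.    1.18 -0.18]
jaw yaw -65.95 shift [-185.1  100.9  419.3] turn deg [-0.02 -0.   -0.11]
[[ 0.41 -0.    0.91]
 [-0.91  0.    0.41]
 [-0.   -1.    0.  ]]
```

Request:
arm_command:
  plan:
    - {"dx": -0.44,"dy": 0.1,"dz": 1,"hand": 1}
    - {"dx": -0.44,"dy": 0.1,"dz": 1,"hand": 1}
    - {"dx": -0.44,"dy": 0.1,"dz": 1,"hand": 1}
    - {"dx": -0.44,"dy": 0.1,"dz": 1,"hand": 1}
    - {"dx": -0.44,"dy": 0.1,"dz": 1,"hand": 1}
    - {"dx": -0.44,"dy": 0.1,"dz": 1,"hand": 1}
    - {"dx": -0.44,"dy": 0.1,"dz": 1,"hand": 1}
    - {"dx": -0.44,"dy": 0.1,"dz": 1,"hand": 1}
    - {"dx": -0.44,"dy": 0.1,"dz": 1,"hand": 1}
    - {"dx": -0.44,"dy": 0.1,"dz": 1,"hand": 1}

```text
invalid input at $.plan[0]: expected keys ax, ay, az, dx, dy, dz, hand
```

```bash
python3 - <<'E'
from h import *
to([562,-230,150])
E
```

```text
t 0.1 pos [ 254.6 -570.1  230.4] gap 0.999 F [-0.3 -0.7  0.6] M [ 0.01 -0.02  0.02] q [-1.33  0.53  1.43  0.    1.18 -0.18]
jaw yaw -65.95 shift [-185.2   80.9  419.3] turn deg [-0.02 -0.   -0.11]
```

Request:
arm_command:
  plan:
    - {"ax": 0,"ay": 0,"az": 0,"dx": -0.44,"dy": 0.1,"dz": 1,"hand": 1}
    - {"ax": 0,"ay": 0,"az": 0,"dx": -0.44,"dy": 0.1,"dz": 1,"hand": 1}
    - {"ax": 0,"ay": 0,"az": 0,"dx": -0.44,"dy": 0.1,"dz": 1,"hand": 1}
    - {"ax": 0,"ay": 0,"az": 0,"dx": -0.44,"dy": 0.1,"dz": 1,"hand": 1}
    - {"ax": 0,"ay": 0,"az": 0,"dx": -0.44,"dy": 0.1,"dz": 1,"hand": 1}
    - {"ax": 0,"ay": 0,"az": 0,"dx": -0.44,"dy": 0.1,"dz": 1,"hand": 1}
    - {"ax": 0,"ay": 0,"az": 0,"dx": -0.44,"dy": 0.1,"dz": 1,"hand": 1}
    - {"ax": 0,"ay": 0,"az": 0,"dx": -0.44,"dy": 0.1,"dz": 1,"hand": 1}
    - {"ax": 0,"ay": 0,"az": 0,"dx": -0.44,"dy": 0.1,"dz": 1,"hand": 1}
    - {"ax": 0,"ay": 0,"az": 0,"dx": -0.44,"dy": 0.1,"dz": 1,"hand": 1}

```text
time_s: 0.93
position: [477.8, -323.9, 194.6]
orientation: [-0.59, 0.591, -0.391, 0.387]
wrist_force: [0.7, -0.9, 0.6]
finger_gap: 1.0
```

```bash
python3 - <<'E'
from h import *
to([562,-230,150])
E
```

```text
t 0.93 pos [ 477.8 -323.9  194.6] gap 1.0 F [ 0.7 -0.9  0.6] M [-0.03 -0.04 -0.  ] q [-0.79  0.51  1.59 -0.    1.05  0.38]
jaw yaw -66.78 shift [-52.9  44.4 114.5] turn deg [ 0.22  0.   -0.26]
```

Request:
arm_command:
  plan:
    - {"ax": 0,"ay": 0,"az": 0,"dx": -0.35,"dy": 0.3,"dz": 0.76,"hand": 1}
    - {"ax": 0,"ay": 0,"az": 0,"dx": -0.35,"dy": 0.3,"dz": 0.76,"hand": 1}
    - {"ax": 0,"ay": 0,"az": 0,"dx": -0.35,"dy": 0.3,"dz": 0.76,"hand": 1}
    - {"ax": 0,"ay": 0,"az": 0,"dx": -0.35,"dy": 0.3,"dz": 0.76,"hand": 1}
    - {"ax": 0,"ay": 0,"az": 0,"dx": -0.35,"dy": 0.3,"dz": 0.76,"hand": 1}
    - {"ax": 0,"ay": 0,"az": 0,"dx": 0,"dy": 0,"dz": 0,"hand": 1}
    - {"ax": 0,"ay": 0,"az": 0,"dx": 0,"dy": 0,"dz": 0,"hand": 1}
    - {"ax": 0,"ay": 0,"az": 0,"dx": 0,"dy": 0,"dz": 0,"hand": 1}
    - {"ax": 0,"ay": 0,"az": 0,"dx": 0,"dy": 0,"dz": 0,"hand": 1}
    - {"ax": 0,"ay": 0,"az": 0,"dx": 0,"dy": 0,"dz": 0,"hand": 1}

```text
time_s: 1.77
position: [566.3, -218.1, 143.8]
orientation: [0.592, -0.592, 0.391, -0.382]
wrist_force: [-0.5, -0.8, 0.3]
finger_gap: 0.999
```

```bash
python3 - <<'E'
from h import *
to([562,-230,150])
s=snapshot("wrist");save(s,"w1.png")
C=cloud(s);m=(C[...,2]>55)&(C[...,2]<66)&(s["z_map"]>0)
m&=(abs(C[...,0]-562)<40)&(abs(C[...,1]+230)<40)
q=C[m];print(len(q),q.mean(0),(q.min(0)+q.max(0))/2,np.ptp(q,0))
E
```

```text
t 1.77 pos [ 566.3 -218.1  143.8] gap 0.999 F [-0.5 -0.8  0.3] M [ 0.01 -0.02  0.02] q [-0.55  0.62  1.55  0.    0.99  0.6 ]
jaw yaw -66.28 shift [ 9.1 -6.3 -8.7] turn deg [ 0.4   0.   -0.64]
3454 [ 563.74738054 -230.6400133    59.16834458] [ 562.44932459 -231.13375496   58.36355322] [55.03544012 55.30666355  6.58503851]
```

View pics/w1.png

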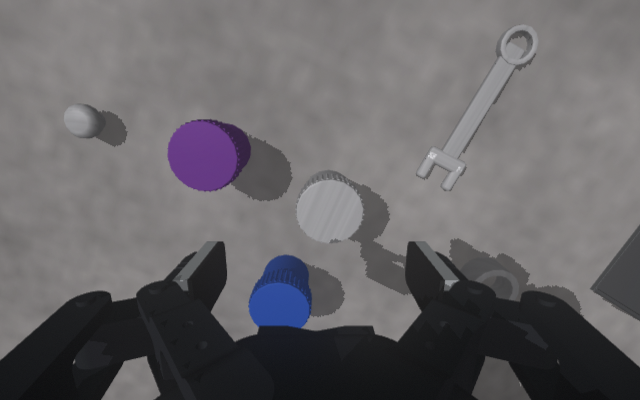

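The grey knurled collar top is at (330,210) and clear of both decoys. The pads are at about (222,260) and (412,260). I'll centre over it and descend.

Request:
arm_command:
  plan:
    - {"ax": 0.1,"ay": 0,"az": -0.16,"dx": 0.34,"dy": 0,"dz": -0.29,"hand": 1}
    - {"ax": 0,"ay": 0,"az": 0,"dx": 0,"dy": 0.4,"dz": 0,"hand": 1}
    - {"ax": 0,"ay": 0,"az": 0,"dx": 0,"dy": 0.4,"dz": 0,"hand": 1}
    - {"ax": 0,"ay": 0,"az": 0,"dx": 0,"dy": 0.4,"dz": 0,"hand": 1}
    - {"ax": 0,"ay": 0,"az": 0,"dx": 0,"dy": 0.4,"dz": 0,"hand": 1}
    - {"ax": 0,"ay": 0,"az": 0,"dx": 0,"dy": 0.3,"dz": 0,"hand": 1}
    - {"ax": 0,"ay": 0,"az": 0,"dx": 0,"dy": 0,"dz": 0,"hand": 1}
    - {"ax": 0,"ay": 0,"az": 0,"dx": 0,"dy": 0,"dz": 0,"hand": 1}
    - {"ax": 0,"ay": 0,"az": 0,"dx": 0,"dy": 0,"dz": 0,"hand": 1}
    - {"ax": 0,"ay": 0,"az": 0,"dx": 0,"dy": 0,"dz": 0,"hand": 1}

```text
time_s: 2.65
position: [559.9, -246.7, 89.9]
orientation: [-0.589, 0.591, -0.384, 0.395]
wrist_force: [0.7, 0.2, -0.6]
finger_gap: 1.0
```

```bash
python3 - <<'E'
from h import *
to([562.5,-231,27])
s=snapshot("wrist")
C=cloud(s);m=(C[...,2]>55)&(C[...,2]<66)&(s["z_map"]>0)
m&=(abs(C[...,0]-562)<40)&(abs(C[...,1]+230)<40)
q=C[m];print(len(q),q.mean(0),(q.min(0)+q.max(0))/2,np.ptp(q,0))
E
```

```text
t 2.65 pos [ 559.9 -246.7   89.9] gap 1.0 F [ 0.7  0.2 -0.6] M [0.06 0.01 0.01] q [-0.6   0.69  1.59 -0.    0.85  0.58]
jaw yaw -66.91 shift [-14.3  62.8   8.1] turn deg [-0.33  0.    0.87]
5916 [ 563.85191567 -230.84536841   59.17877031] [ 562.33245809 -231.40789779   58.26778397] [55.58913107 55.07629662  6.38666673]
```

Request:
arm_command:
  plan:
    - {"ax": 0,"ay": 0,"az": 0.1,"dx": -0.24,"dy": 0,"dz": 0.13,"hand": 1}
    - {"ax": 0,"ay": 0,"az": 0,"dx": -0.24,"dy": 0,"dz": 0.13,"hand": 1}
    - {"ax": 0,"ay": 0,"az": 0,"dx": 0,"dy": 0,"dz": 0,"hand": 1}
    - {"ax": 0,"ay": 0,"az": 0,"dx": 0,"dy": 0,"dz": 0,"hand": 1}
    - {"ax": 0,"ay": 0,"az": 0,"dx": 0,"dy": 0,"dz": 0,"hand": 1}
    - {"ax": 0,"ay": 0,"az": 0,"dx": 0,"dy": 0,"dz": 0,"hand": 1}
    - {"ax": 0,"ay": 0,"az": 0,"dx": 0,"dy": 0,"dz": 0,"hand": 1}
    - {"ax": 0,"ay": 0,"az": 0,"dx": 0,"dy": 0,"dz": 0,"hand": 1}
    - {"ax": 0,"ay": 0,"az": 0,"dx": 0,"dy": 0,"dz": 0,"hand": 1}
    - {"ax": 0,"ay": 0,"az": 0,"dx": 0,"dy": 0,"dz": 0,"hand": 1}

```text
time_s: 3.53
position: [563.3, -228.0, 92.1]
orientation: [0.591, -0.59, 0.384, -0.394]
wrist_force: [-0.1, 0.1, 0.1]
finger_gap: 0.996
```

```bash
python3 - <<'E'
from h import *
for i in range(4): to([562.5,-231,27]); snapshot("top")
E
```

```text
t 3.53 pos [ 563.3 -228.    92.1] gap 0.996 F [-0.1  0.1  0.1] M [0.05 0.01 0.01] q [-0.57  0.68  1.6   0.    0.85  0.6 ]
jaw yaw -66.77 shift [ 1.7 65.1 -2.4] turn deg [-0.47  0.    0.64]
t 3.58 pos [ 563.3 -228.    92.1] gap 0.999 F [ 0.3 -0.7 -1. ] M [-0.04 -0.02  0.03] q [-0.57  0.68  1.6   0.    0.85  0.6 ]
jaw yaw -66.77 shift [ 1.7 65.1 -2.4] turn deg [-0.47  0.    0.64]
t 3.63 pos [ 563.2 -228.    92.1] gap 1.007 F [-0.1 -0.5 -0. ] M [-0.01  0.04  0.02] q [-0.57  0.68  1.6   0.    0.85  0.6 ]
jaw yaw -66.77 shift [ 1.8 65.1 -2.4] turn deg [-0.47  0.    0.64]
t 3.68 pos [ 563.2 -228.    92.1] gap 0.998 F [0.4 0.2 0.7] M [-0.07  0.03  0.  ] q [-0.57  0.68  1.6   0.    0.85  0.6 ]
jaw yaw -66.77 shift [ 1.8 65.1 -2.4] turn deg [-0.47  0.    0.63]
```

Request:
arm_command:
  plan:
    - {"ax": -0.1,"ay": 0,"az": 0.15,"dx": 0.05,"dy": 0,"dz": -0.07,"hand": 1}
    - {"ax": 0,"ay": 0,"az": 0,"dx": 0,"dy": 0,"dz": 0,"hand": 1}
    - {"ax": 0,"ay": 0,"az": 0,"dx": 0,"dy": 0.4,"dz": 0,"hand": 1}
    - {"ax": 0,"ay": 0,"az": 0,"dx": 0,"dy": 0.4,"dz": 0,"hand": 1}
    - {"ax": 0,"ay": 0,"az": 0,"dx": 0,"dy": 0.4,"dz": 0,"hand": 1}
    - {"ax": 0,"ay": 0,"az": 0,"dx": 0,"dy": 0.3,"dz": 0,"hand": 1}
    - {"ax": 0,"ay": 0,"az": 0,"dx": 0,"dy": 0.15,"dz": 0,"hand": 1}
    - {"ax": 0,"ay": 0,"az": 0,"dx": 0,"dy": 0.1,"dz": 0,"hand": 1}
    - {"ax": 0,"ay": 0,"az": 0,"dx": 0,"dy": 0,"dz": 0,"hand": 1}
    - {"ax": 0,"ay": 0,"az": 0,"dx": 0,"dy": 0,"dz": 0,"hand": 1}

```text
time_s: 4.57
position: [560.7, -230.1, 32.0]
orientation: [0.591, -0.59, 0.391, -0.388]
wrist_force: [-0.1, -0.3, -0.2]
finger_gap: 1.0
```

```bash
python3 - <<'E'
from h import *
to([562.5,-231,27])
E
```

```text
t 4.57 pos [ 560.7 -230.1   32. ] gap 1.0 F [-0.1 -0.3 -0.2] M [ 0.02 -0.01  0.01] q [-0.57  0.78  1.61  0.    0.75  0.59]
jaw yaw -66.8 shift [1.5 5.  1.3] turn deg [ 0.08  0.   -0.19]
```

Request:
arm_command:
  plan:
    - {"ax": 0,"ay": 0,"az": 0,"dx": 0.05,"dy": 0.13,"dz": 0.04,"hand": 1}
    - {"ax": 0,"ay": 0,"az": 0,"dx": 0,"dy": 0,"dz": 0,"hand": 1}
    - {"ax": 0,"ay": 0,"az": 0,"dx": 0,"dy": 0,"dz": 0,"hand": 0.7}
    - {"ax": 0,"ay": 0,"az": 0,"dx": 0,"dy": 0,"dz": 0,"hand": 0.6}
    - {"ax": 0,"ay": 0,"az": 0,"dx": 0,"dy": 0,"dz": 0,"hand": 0.5}
    - {"ax": 0,"ay": 0,"az": 0,"dx": 0,"dy": 0,"dz": 0,"hand": 0.4}
    - {"ax": 0,"ay": 0,"az": 0,"dx": 0,"dy": 0,"dz": 0,"hand": 0.2}
    - {"ax": 0,"ay": 0,"az": 0,"dx": 0,"dy": 0,"dz": 0,"hand": 0}
    - {"ax": 0,"ay": 0,"az": 0,"dx": 0,"dy": 0,"dz": 0,"hand": 0}
    - {"ax": 0,"ay": 0,"az": 0,"dx": 0,"dy": 0,"dz": 0,"hand": 0}
  newtons: 70

```text
time_s: 5.4
position: [563.4, -231.4, 29.8]
orientation: [0.591, -0.59, 0.389, -0.389]
wrist_force: [0.2, -1.4, -2.7]
finger_gap: 0.61
```

```bash
python3 - <<'E'
from h import *
to([562.5,-231,150])
E
```

```text
t 5.4 pos [ 563.4 -231.4   29.8] gap 0.61 F [ 0.2 -1.4 -2.7] M [-0.01  0.01  0.02] q [-0.57  0.78  1.61  0.    0.75  0.59]
jaw yaw -66.79 shift [  -0.8 -120.2   -0.6] turn deg [-0.02 -0.   -0.05]
```

Request:
arm_command:
  plan:
    - {"ax": 0,"ay": 0,"az": 0,"dx": 0,"dy": -0.2,"dz": 0,"hand": 0}
    - {"ax": 0,"ay": 0,"az": 0,"dx": 0,"dy": -0.4,"dz": 0,"hand": 0}
    - {"ax": 0,"ay": 0,"az": 0,"dx": 0,"dy": -0.6,"dz": 0,"hand": 0}
    - {"ax": 0,"ay": 0,"az": 0,"dx": 0,"dy": -0.6,"dz": 0,"hand": 0}
    - {"ax": 0,"ay": 0,"az": 0,"dx": 0,"dy": -0.6,"dz": 0,"hand": 0}
    - {"ax": 0,"ay": 0,"az": 0,"dx": 0,"dy": -0.6,"dz": 0,"hand": 0}
    - {"ax": 0,"ay": 0,"az": 0,"dx": 0,"dy": -0.5,"dz": 0,"hand": 0}
    - {"ax": 0,"ay": 0,"az": 0,"dx": 0,"dy": -0.3,"dz": 0,"hand": 0}
    - {"ax": 0,"ay": 0,"az": 0,"dx": 0,"dy": -0.1,"dz": 0,"hand": 0}
    - {"ax": 0,"ay": 0,"az": 0,"dx": 0,"dy": 0,"dz": 0,"hand": 0}

```text
time_s: 6.23
position: [562.5, -230.9, 157.6]
orientation: [0.591, -0.59, 0.39, -0.389]
wrist_force: [0.2, 0.3, -2.2]
finger_gap: 0.612
```

```bash
python3 - <<'E'
from h import *
import pickle
s=pickle.load(open("s0.pkl","rb"))["top"]
print(world(s,249.4,228.75,62))
to([504.5,171,150])
E
```

```text
[500.22038447 169.90927598  62.        ]
t 6.23 pos [ 562.5 -230.9  157.6] gap 0.612 F [ 0.2  0.3 -2.2] M [-0.    0.03  0.02] q [-0.57  0.59  1.54  0.    1.    0.59]
jaw yaw -66.78 shift [-392.2    8.1  105.1] turn deg [-0.   -0.   -0.08]
```

Request:
arm_command:
  plan:
    - {"ax": 0,"ay": 0,"az": 0,"dx": -0.4,"dy": 0,"dz": 0.1,"hand": 0}
    - {"ax": 0,"ay": 0,"az": 0,"dx": -0.8,"dy": 0,"dz": 0.2,"hand": 0}
    - {"ax": 0,"ay": 0,"az": 0,"dx": -1,"dy": 0,"dz": 0.2,"hand": 0}
    - {"ax": 0,"ay": 0,"az": 0,"dx": -1,"dy": 0,"dz": 0.2,"hand": 0}
    - {"ax": 0,"ay": 0,"az": 0,"dx": -1,"dy": 0,"dz": 0.2,"hand": 0}
    - {"ax": 0,"ay": 0,"az": 0,"dx": -1,"dy": 0,"dz": 0.2,"hand": 0}
    - {"ax": 0,"ay": 0,"az": 0,"dx": -1,"dy": 0,"dz": 0.2,"hand": 0}
    - {"ax": 0,"ay": 0,"az": 0,"dx": -1,"dy": 0,"dz": 0.2,"hand": 0}
    - {"ax": 0,"ay": 0,"az": 0,"dx": -1,"dy": 0,"dz": 0.2,"hand": 0}
    - {"ax": 0,"ay": 0,"az": 0,"dx": -0.6,"dy": 0,"dz": 0,"hand": 0}

```text
time_s: 7.07
position: [495.7, 45.3, 149.7]
orientation: [-0.587, 0.59, -0.398, 0.386]
wrist_force: [0.6, 0.8, -2.3]
finger_gap: 0.614
```

Request:
arm_command:
  plan:
    - {"ax": 0,"ay": 0,"az": 0,"dx": -0.5,"dy": 0,"dz": 0,"hand": 0}
    - {"ax": 0,"ay": 0,"az": 0,"dx": -0.3,"dy": 0,"dz": 0,"hand": 0}
    - {"ax": 0,"ay": 0,"az": 0,"dx": -0.1,"dy": 0,"dz": 0,"hand": 0}
    - {"ax": 0,"ay": 0,"az": 0,"dx": 0,"dy": 0,"dz": 0,"hand": 0}
    - {"ax": 0,"ay": 0,"az": 0,"dx": 0,"dy": 0,"dz": 0,"hand": 0}
    - {"ax": 0,"ay": 0,"az": 0,"dx": 0,"dy": 0,"dz": 0,"hand": 0}
    - {"ax": 0,"ay": 0,"az": 0,"dx": 0,"dy": 0,"dz": 0,"hand": 0}
    - {"ax": 0,"ay": 0,"az": 0,"dx": 0,"dy": 0,"dz": 0,"hand": 0}
    - {"ax": 0,"ay": 0,"az": 0,"dx": 0,"dy": 0,"dz": 0,"hand": 0}
    - {"ax": 0,"ay": 0,"az": 0,"dx": 0,"dy": 0,"dz": 0,"hand": 0}

```text
time_s: 7.9
position: [478.9, 74.6, 146.4]
orientation: [-0.586, 0.592, -0.401, 0.382]
wrist_force: [-0.4, -0.2, -2.4]
finger_gap: 0.611
```

```bash
python3 - <<'E'
from h import *
import pickle
to([501.5,170.5,150])
s=snapshot("wrist");save(s,"w2.png");pickle.dump(s,open("w2.pkl","wb"))
E
```

```text
t 7.9 pos [478.9  74.6 146.4] gap 0.611 F [-0.4 -0.2 -2.4] M [-0.04 -0.01 -0.01] q [-0.08  0.48  1.84  0.01  0.84  1.09]
jaw yaw -67.24 shift [-79.7  -3.5  57.8] turn deg [ 1.28  0.01 -1.02]
```

View pics/w2.png

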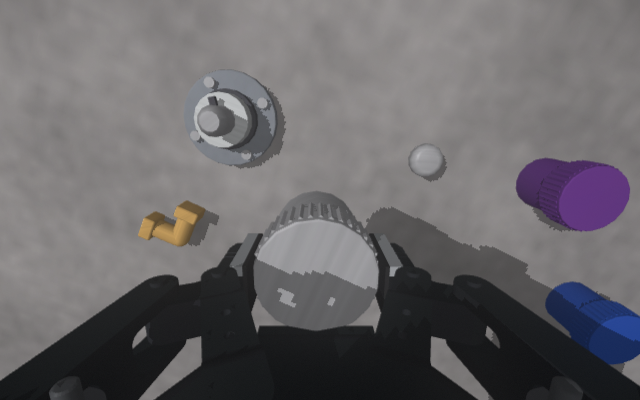

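The collar is held level. The spigot top is at about (209,120) on the flange centred at (231,117), and the pin is the dark stub at (213,101).

```bash
python3 - <<'E'
from h import *
import pickle
s=pickle.load(open("w2.pkl","rb"));C=cloud(s);z=C[...,2]
sub=np.zeros(z.shape,bool);sub[60:175,175:290]=1;sub&=s["z_map"]>0
for lo,hi in((58,66),(34,38.5),(39,47),(9,15)):
    m=sub&(z>lo)&(z<hi);q=C[m];v,u=np.nonzero(m)
    print(lo,len(q),q.mean(0).round(1),((q.min(0)+q.max(0))/2).round(1),np.ptp(q,0).round(1),"px",u.mean().round(1),v.mean().round(1))
# fit: circle of flange rim via ellipse of flange mask -> meet plane z=12
c=np.zeros(z.shape,bool);c[215:335,245:390]=1;
o,r=pose();top=o["position"][2]-29.8+60
m=c&(abs(z-top)<7)&(s["z_map"]>0);q=C[m];print("collar top",top,q.mean(0),(q.min(0)+q.max(0))/2,np.ptp(q,0))
print("spig@62",world(s,209,120,62),"tcp",o["position"],"down",r.as_matrix()[:,1])
save(s,"w2c.png",(65,170,175,285),5)
E
```

```text
58 507 [504.  170.3  60.7] [503.6 170.8  60.5] [18.8 19.2  5. ] px 210.4 120.5
34 1289 [504.9 167.6  35.3] [503.6 171.1  36.2] [44.6 44.1  4.5] px 224.9 119.5
39 149 [512.1 170.8  43.1] [506.8 170.9  42.9] [26.2 23.4  7.8] px 220.7 109.5
9 3696 [507.1 168.5  11.3] [503.7 171.   12. ] [83.2 83.4  6. ] px 233.0 115.4
collar top 176.5973289205861 [481.88358199  74.46946661 175.90030795] [480.0625837   75.44484178 176.58884888] [53.87238838 60.4971875  13.97573988]
spig@62 [504.19127695 170.94718745  62.        ] tcp [478.99284822  74.62218557 146.39732892] down [-0.02726013  0.00769904 -0.99959872]
```

View pics/w2c.png

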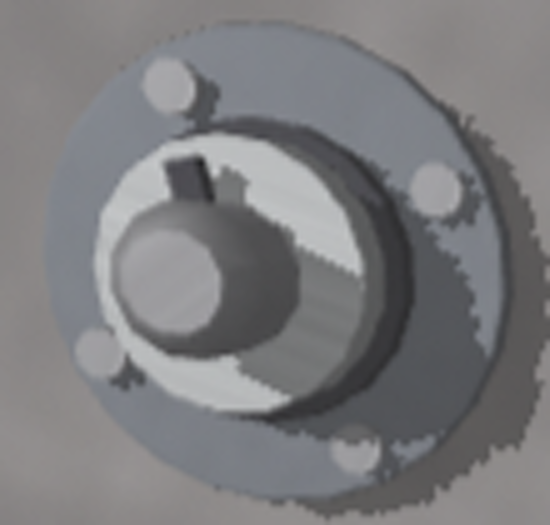

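Request:
arm_command:
  plan:
    - {"ax": 0,"ay": 0,"az": 0,"dx": -0.4,"dy": 0,"dz": 0.3,"hand": 0}
    - {"ax": 0,"ay": 0,"az": 0,"dx": -0.5,"dy": 0,"dz": 0.38,"hand": 0}
    - {"ax": 0,"ay": 0,"az": 0,"dx": -0.5,"dy": 0,"dz": 0.38,"hand": 0}
    - {"ax": 0,"ay": 0,"az": 0,"dx": -0.5,"dy": 0,"dz": 0.38,"hand": 0}
    - {"ax": 0,"ay": 0,"az": 0,"dx": -0.3,"dy": 0,"dz": 0.2,"hand": 0}
    - {"ax": 0,"ay": 0,"az": 0,"dx": -0.1,"dy": 0,"dz": 0.1,"hand": 0}
    - {"ax": 0.1,"ay": 0,"az": -0.1,"dx": 0,"dy": 0,"dz": 0,"hand": 0}
    - {"ax": 0.1,"ay": 0,"az": -0.1,"dx": 0,"dy": 0,"dz": 0,"hand": 0}
    - {"ax": 0,"ay": 0,"az": 0,"dx": 0,"dy": 0,"dz": 0,"hand": 0}
    - {"ax": 0,"ay": 0,"az": 0,"dx": 0,"dy": 0,"dz": 0,"hand": 0}

```text
time_s: 8.78
position: [501.4, 157.8, 146.1]
orientation: [-0.585, 0.59, -0.395, 0.391]
wrist_force: [-0.4, -0.8, -1.8]
finger_gap: 0.616
```

```bash
python3 - <<'E'
from h import *
to([503.6,170.9,110])
E
```

```text
t 8.78 pos [501.4 157.8 146.1] gap 0.616 F [-0.4 -0.8 -1.8] M [ 0.01  0.   -0.02] q [ 0.09  0.52  1.76 -0.    0.87  1.27]
jaw yaw -67.52 shift [-11.2  36.1   7.3] turn deg [ 0.5   0.   -0.06]
```

Request:
arm_command:
  plan:
    - {"ax": 0.1,"ay": 0,"az": 0,"dx": -0.2,"dy": 0.2,"dz": 0.13,"hand": 0}
    - {"ax": 0,"ay": 0,"az": 0,"dx": -0.17,"dy": 0.3,"dz": 0.11,"hand": 0}
    - {"ax": 0,"ay": 0,"az": 0,"dx": 0,"dy": 0.3,"dz": 0,"hand": 0}
    - {"ax": 0,"ay": 0,"az": 0,"dx": 0,"dy": 0.2,"dz": 0,"hand": 0}
    - {"ax": 0,"ay": 0,"az": 0,"dx": 0,"dy": 0.1,"dz": 0,"hand": 0}
    - {"ax": 0,"ay": 0,"az": 0,"dx": 0,"dy": 0,"dz": 0,"hand": 0}
    - {"ax": 0,"ay": 0,"az": 0,"dx": 0,"dy": 0,"dz": 0,"hand": 0}
    - {"ax": 0,"ay": 0,"az": 0,"dx": 0,"dy": 0,"dz": 0,"hand": 0}
    - {"ax": 0,"ay": 0,"az": 0,"dx": 0,"dy": 0,"dz": 0,"hand": 0}
    - {"ax": 0,"ay": 0,"az": 0,"dx": 0,"dy": 0,"dz": 0,"hand": 0}

```text
time_s: 9.62
position: [503.1, 170.0, 108.3]
orientation: [-0.586, 0.588, -0.395, 0.392]
wrist_force: [-0.8, 0.8, -1.8]
finger_gap: 0.613
```

```bash
python3 - <<'E'
from h import *
to([503.6,170.9,80])
E
```

```text
t 9.62 pos [503.1 170.  108.3] gap 0.613 F [-0.8  0.8 -1.8] M [ 0.06 -0.01  0.01] q [0.12 0.59 1.77 0.   0.79 1.3 ]
jaw yaw -67.68 shift [-0.5 28.3  1. ] turn deg [ 0.25  0.   -0.09]
```

Request:
arm_command:
  plan:
    - {"ax": 0.05,"ay": 0,"az": 0,"dx": -0.02,"dy": 0.1,"dz": 0.03,"hand": 0}
    - {"ax": 0,"ay": 0,"az": 0,"dx": 0,"dy": 0.15,"dz": 0,"hand": 0}
    - {"ax": 0,"ay": 0,"az": 0,"dx": 0,"dy": 0.15,"dz": 0,"hand": 0}
    - {"ax": 0,"ay": 0,"az": 0,"dx": 0,"dy": 0.15,"dz": 0,"hand": 0}
    - {"ax": 0,"ay": 0,"az": 0,"dx": 0,"dy": 0.15,"dz": 0,"hand": 0}
    - {"ax": 0,"ay": 0,"az": 0,"dx": 0,"dy": 0.1,"dz": 0,"hand": 0}
    - {"ax": 0,"ay": 0,"az": 0,"dx": 0,"dy": 0.05,"dz": 0,"hand": 0}
    - {"ax": 0,"ay": 0,"az": 0,"dx": 0,"dy": 0,"dz": 0,"hand": 0}
    - {"ax": 0,"ay": 0,"az": 0,"dx": 0,"dy": 0,"dz": 0,"hand": 0}
    - {"ax": 0,"ay": 0,"az": 0,"dx": 0,"dy": 0,"dz": 0,"hand": 0}

```text
time_s: 10.45
position: [504.2, 171.0, 80.4]
orientation: [0.588, -0.587, 0.394, -0.394]
wrist_force: [0.9, 0.4, -2.3]
finger_gap: 0.617
```

```bash
python3 - <<'E'
from h import *
to([503.6,170.9,74])
E
```

```text
t 10.45 pos [504.2 171.   80.4] gap 0.617 F [ 0.9  0.4 -2.3] M [0.02 0.01 0.01] q [0.12 0.64 1.79 0.   0.72 1.3 ]
jaw yaw -67.7 shift [-0.1  6.4 -0.6] turn deg [-0.03 -0.   -0.07]
```

Request:
arm_command:
  plan:
    - {"ax": 0,"ay": 0,"az": 0,"dx": 0,"dy": 0.07,"dz": -0.02,"hand": 0}
    - {"ax": 0,"ay": 0,"az": 0,"dx": 0,"dy": 0.07,"dz": 0,"hand": 0}
    - {"ax": 0,"ay": 0,"az": 0,"dx": 0,"dy": 0.05,"dz": 0,"hand": 0}
    - {"ax": 0,"ay": 0,"az": 0,"dx": 0,"dy": 0.05,"dz": 0,"hand": 0}
    - {"ax": 0,"ay": 0,"az": 0,"dx": 0,"dy": 0.05,"dz": 0,"hand": 0}
    - {"ax": 0,"ay": 0,"az": 0,"dx": 0,"dy": 0.05,"dz": 0,"hand": 0}
    - {"ax": 0,"ay": 0,"az": 0,"dx": 0,"dy": 0.05,"dz": 0,"hand": 0}
    - {"ax": 0,"ay": 0,"az": 0,"dx": 0,"dy": 0.05,"dz": 0,"hand": 0}
    - {"ax": 0,"ay": 0,"az": 0,"dx": 0,"dy": 0.05,"dz": 0,"hand": 0}
    - {"ax": 0,"ay": 0,"az": 0,"dx": 0,"dy": 0.05,"dz": 0,"hand": 0}

```text
time_s: 11.28
position: [504.2, 170.8, 73.7]
orientation: [0.589, -0.586, 0.392, -0.395]
wrist_force: [-3.3, -0.5, 10.8]
finger_gap: 0.613
```

```bash
python3 - <<'E'
from h import *
to([503.6,170.9,74])
E
```

```text
t 11.28 pos [504.2 170.8  73.7] gap 0.613 F [-3.3 -0.5 10.8] M [-0.11  0.45  0.01] q [0.12 0.65 1.8  0.   0.69 1.3 ]
jaw yaw -67.61 shift [-0.3 -0.3 -0.5] turn deg [-0.31  0.    0.05]
```

Request:
arm_command:
  plan:
    - {"ax": 0,"ay": -0.4,"az": 0,"dx": 0,"dy": 0.05,"dz": 0,"hand": 0}
    - {"ax": 0,"ay": -0.4,"az": 0,"dx": 0,"dy": 0.05,"dz": 0,"hand": 0}
    - {"ax": 0,"ay": -0.4,"az": 0,"dx": 0,"dy": 0.05,"dz": 0,"hand": 0}
    - {"ax": 0,"ay": -0.4,"az": 0,"dx": 0,"dy": 0.05,"dz": 0,"hand": 0}
    - {"ax": 0,"ay": -0.4,"az": 0,"dx": 0,"dy": 0.05,"dz": 0,"hand": 0}
    - {"ax": 0,"ay": -0.4,"az": 0,"dx": 0,"dy": 0.05,"dz": 0,"hand": 0}
    - {"ax": 0,"ay": -0.4,"az": 0,"dx": 0,"dy": 0.05,"dz": 0,"hand": 0}
    - {"ax": 0,"ay": -0.4,"az": 0,"dx": 0,"dy": 0.05,"dz": 0,"hand": 0}
    - {"ax": 0,"ay": -0.4,"az": 0,"dx": 0,"dy": 0.05,"dz": 0,"hand": 0}
    - {"ax": 0,"ay": -0.3,"az": 0,"dx": 0,"dy": 0.05,"dz": 0,"hand": 0}

```text
time_s: 12.12
position: [505.4, 172.4, 73.3]
orientation: [0.641, -0.633, 0.304, -0.312]
wrist_force: [-3.5, -0.8, 10.2]
finger_gap: 0.612
```

```bash
python3 - <<'E'
from h import *
to([503.6,170.9,74])
E
```

```text
t 12.12 pos [505.4 172.4  73.3] gap 0.612 F [-3.5 -0.8 10.2] M [-0.04  0.44 -0.13] q [0.12 0.65 1.8  0.01 0.68 1.01]
jaw yaw -51.58 shift [ 0.  -0.7 -2.4] turn deg [-0.87  0.    0.3 ]
```

Request:
arm_command:
  plan:
    - {"ax": -0.1,"ay": -0.4,"az": 0.03,"dx": 0,"dy": 0.05,"dz": -0.03,"hand": 0}
    - {"ax": -0.05,"ay": -0.4,"az": 0,"dx": 0,"dy": 0.05,"dz": -0.03,"hand": 0}
    - {"ax": -0.05,"ay": -0.4,"az": 0,"dx": 0,"dy": 0.05,"dz": -0.01,"hand": 0}
    - {"ax": -0.02,"ay": -0.4,"az": 0,"dx": 0,"dy": 0.05,"dz": -0.01,"hand": 0}
    - {"ax": -0.02,"ay": -0.4,"az": 0,"dx": 0,"dy": 0.05,"dz": -0.01,"hand": 0}
    - {"ax": -0.02,"ay": -0.4,"az": 0,"dx": 0,"dy": 0.05,"dz": -0.01,"hand": 0}
    - {"ax": -0.02,"ay": -0.4,"az": 0,"dx": 0,"dy": 0.05,"dz": -0.01,"hand": 0}
    - {"ax": -0.02,"ay": -0.4,"az": 0,"dx": 0,"dy": 0.05,"dz": -0.01,"hand": 0}
    - {"ax": -0.02,"ay": -0.4,"az": 0,"dx": 0,"dy": 0.05,"dz": -0.01,"hand": 0}
    - {"ax": -0.02,"ay": -0.3,"az": 0,"dx": 0,"dy": 0.05,"dz": -0.01,"hand": 0}

```text
time_s: 12.95
position: [504.4, 172.1, 66.9]
orientation: [-0.673, 0.674, -0.213, 0.218]
wrist_force: [-0.6, -0.5, -1.2]
finger_gap: 0.616
```

```bash
python3 - <<'E'
from h import *
to([503.6,170.9,74])
E
```

```text
t 12.95 pos [504.4 172.1  66.9] gap 0.616 F [-0.6 -0.5 -1.2] M [-0.02 -0.01 -0.01] q [ 0.12  0.66  1.8  -0.01  0.68  0.75]
jaw yaw -35.51 shift [ 0.1 -7.1 -1.5] turn deg [-0.01  0.    0.44]
```

It dropped about 6.5 mm with no residual load, so a keyway is over the pin. Now I'll press down.

Request:
arm_command:
  plan:
    - {"ax": 0,"ay": 0,"az": 0.05,"dx": 0,"dy": 0.06,"dz": -0.03,"hand": 0}
    - {"ax": 0,"ay": 0,"az": 0,"dx": 0,"dy": 0.06,"dz": -0.01,"hand": 0}
    - {"ax": 0,"ay": 0,"az": 0,"dx": 0,"dy": 0.07,"dz": 0,"hand": 0}
    - {"ax": 0,"ay": 0,"az": 0,"dx": 0,"dy": 0.07,"dz": 0,"hand": 0}
    - {"ax": 0,"ay": 0,"az": 0,"dx": 0,"dy": 0.07,"dz": 0,"hand": 0}
    - {"ax": 0,"ay": 0,"az": 0,"dx": 0,"dy": 0.07,"dz": 0,"hand": 0}
    - {"ax": 0,"ay": 0,"az": 0,"dx": 0,"dy": 0.07,"dz": 0,"hand": 0}
    - {"ax": 0,"ay": 0,"az": 0,"dx": 0,"dy": 0.07,"dz": 0,"hand": 0}
    - {"ax": 0,"ay": 0,"az": 0,"dx": 0,"dy": 0.07,"dz": 0,"hand": 0}
    - {"ax": 0,"ay": 0,"az": 0,"dx": 0,"dy": 0.07,"dz": 0,"hand": 0}

```text
time_s: 13.78
position: [504.2, 171.8, 55.6]
orientation: [0.674, -0.673, 0.214, -0.218]
wrist_force: [-3.6, -0.1, 17.7]
finger_gap: 0.614
```

```bash
python3 - <<'E'
from h import *
to([503.6,170.9,55.3])
E
```

```text
t 13.78 pos [504.2 171.8  55.6] gap 0.614 F [-3.6 -0.1 17.7] M [ 0.1   0.85 -0.02] q [ 0.12  0.68  1.8  -0.    0.65  0.74]
jaw yaw -35.58 shift [-0.   0.3 -1.1] turn deg [-0.18  0.    0.34]
```

Request:
arm_command:
  plan:
    - {"ax": 0,"ay": 0,"az": 0.05,"dx": 0,"dy": 0.08,"dz": -0.02,"hand": 0}
    - {"ax": 0,"ay": 0,"az": 0,"dx": 0,"dy": 0.08,"dz": 0,"hand": 0}
    - {"ax": 0,"ay": 0,"az": 0,"dx": 0,"dy": 0.1,"dz": 0,"hand": 0}
    - {"ax": 0,"ay": 0,"az": 0,"dx": 0,"dy": 0.1,"dz": 0,"hand": 0}
    - {"ax": 0,"ay": 0,"az": 0,"dx": 0,"dy": 0.1,"dz": 0,"hand": 0}
    - {"ax": 0,"ay": 0,"az": 0,"dx": 0,"dy": 0.1,"dz": 0,"hand": 0}
    - {"ax": 0,"ay": 0,"az": 0,"dx": 0,"dy": 0.1,"dz": 0,"hand": 0}
    - {"ax": 0,"ay": 0,"az": 0,"dx": 0,"dy": 0.1,"dz": 0,"hand": 0}
    - {"ax": 0,"ay": 0,"az": 0,"dx": 0,"dy": 0.1,"dz": 0,"hand": 0}
    - {"ax": 0,"ay": 0,"az": 0,"dx": 0,"dy": 0.1,"dz": 0,"hand": 0}
  newtons: 100

```text
time_s: 14.62
position: [504.4, 171.8, 55.7]
orientation: [0.676, -0.671, 0.211, -0.221]
wrist_force: [-5.3, -0.1, 24.7]
finger_gap: 0.602
```

```bash
python3 - <<'E'
from h import *
to([503.6,170.9,55.3])
for n in("wrist","scene"):
    s=snapshot(n);C=cloud(s);m=(abs(C[...,0]-504)<22)&(abs(C[...,1]-171)<22)&(C[...,2]>78)&(C[...,2]<96)&(s["z_map"]>0)
    print(n,m.sum(),np.median(C[m],0))
    if n=="wrist": save(s,"w3.png")
to([503.6,170.9,55.3])
E
```

```text
t 14.62 pos [504.4 171.8  55.7] gap 0.602 F [-5.3 -0.1 24.7] M [0.01 1.25 0.02] q [ 0.12  0.68  1.81 -0.    0.64  0.74]
jaw yaw -35.55 shift [-0.1  0.3 -1.2] turn deg [-0.6   0.    0.66]
wrist 9877 [505.04999803 172.73266657  85.23727051]
scene 44 [511.29479415 177.824726    86.25239283]
t 14.72 pos [504.4 171.8  55.6] gap 0.61 F [-5.  -1.2 25.6] M [0.01 1.23 0.02] q [ 0.12  0.68  1.81 -0.    0.64  0.74]
jaw yaw -35.55 shift [-0.1  0.3 -1.2] turn deg [-0.6   0.    0.66]
```

View pics/w3.png

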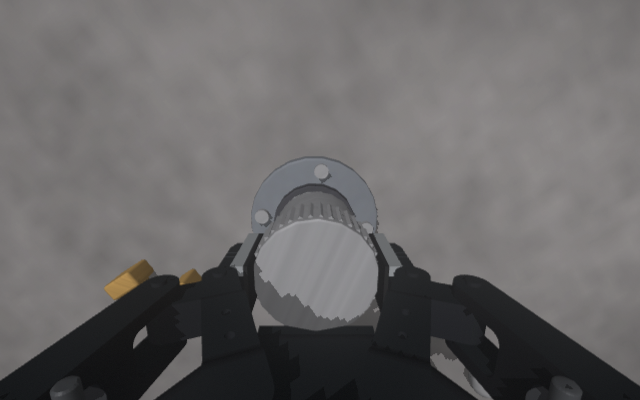

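The collar sits centred on the flange at about (316,270), still gripped, with its top at about z 85–86 (home is 86). Force rose from 18 to 25 N with no further travel. I'll straighten the 0.9° tilt while keeping up the push.

Request:
arm_command:
  plan:
    - {"ax": -0.15,"ay": 0,"az": 0.15,"dx": 0,"dy": 0.1,"dz": -0.02,"hand": 0}
    - {"ax": -0.1,"ay": 0,"az": 0.1,"dx": 0,"dy": 0.1,"dz": -0.02,"hand": 0}
    - {"ax": -0.1,"ay": 0,"az": 0.1,"dx": 0,"dy": 0.1,"dz": -0.02,"hand": 0}
    - {"ax": -0.1,"ay": 0,"az": 0.1,"dx": 0,"dy": 0.1,"dz": -0.02,"hand": 0}
    - {"ax": -0.1,"ay": 0,"az": 0.1,"dx": 0,"dy": 0.1,"dz": -0.02,"hand": 0}
    - {"ax": -0.1,"ay": 0,"az": 0.1,"dx": 0,"dy": 0.1,"dz": -0.02,"hand": 0}
    - {"ax": -0.1,"ay": 0,"az": 0.1,"dx": 0,"dy": 0.1,"dz": -0.02,"hand": 0}
    - {"ax": -0.1,"ay": 0,"az": 0.1,"dx": 0,"dy": 0.1,"dz": -0.02,"hand": 0}
    - {"ax": -0.1,"ay": 0,"az": 0.1,"dx": 0,"dy": 0.1,"dz": -0.02,"hand": 0}
    - {"ax": -0.1,"ay": 0,"az": 0.1,"dx": 0,"dy": 0.1,"dz": -0.02,"hand": 0}

```text
time_s: 15.55
position: [505.3, 171.3, 55.7]
orientation: [-0.663, 0.683, -0.237, 0.196]
wrist_force: [-6.0, 0.7, 22.2]
finger_gap: 0.608
```

```bash
python3 - <<'E'
from h import *
to([503.6,170.9,55.3])
s=snapshot("wrist");C=cloud(s);m=(abs(C[...,0]-504)<20)&(abs(C[...,1]-171)<20)&(C[...,2]>78)&(C[...,2]<96)&(s["z_map"]>0)
q=C[m];print(np.median(q,0),np.linalg.lstsq(np.c_[q[:,:2]-[504,171],np.ones(len(q))],q[:,2],rcond=None)[0])
to([503.6,170.9,55.3])
E
```

```text
t 15.55 pos [505.3 171.3  55.7] gap 0.608 F [-6.   0.7 22.2] M [ 0.27  0.56 -0.01] q [ 0.12  0.7   1.75 -0.    0.76  0.74]
jaw yaw -35.68 shift [-1.1  0.5 -1.3] turn deg [ 2.56  0.06 -2.67]
[504.97091208 172.37002901  85.32487687] [-6.99934235e-02  9.70512474e-03  8.54620755e+01]
t 15.6 pos [505.4 171.3  55.7] gap 0.609 F [-4.6  1.8 23.3] M [ 0.25  0.68 -0.03] q [ 0.12  0.7   1.75 -0.    0.76  0.74]
jaw yaw -35.69 shift [-1.2  0.5 -1.3] turn deg [ 2.58  0.06 -2.7 ]
```

Over-corrected: it now tilts about 3.7° the other way. I'll undo that.

Request:
arm_command:
  plan:
    - {"ax": 0.11,"ay": 0,"az": -0.12,"dx": 0,"dy": 0.1,"dz": -0.01,"hand": 0}
    - {"ax": 0.11,"ay": 0,"az": -0.12,"dx": 0,"dy": 0.1,"dz": -0.01,"hand": 0}
    - {"ax": 0.11,"ay": 0,"az": -0.12,"dx": 0,"dy": 0.1,"dz": -0.01,"hand": 0}
    - {"ax": 0.11,"ay": 0,"az": -0.12,"dx": 0,"dy": 0.1,"dz": -0.01,"hand": 0}
    - {"ax": 0.11,"ay": 0,"az": -0.12,"dx": 0,"dy": 0.1,"dz": 0,"hand": 0}
    - {"ax": 0.11,"ay": 0,"az": -0.12,"dx": 0,"dy": 0.1,"dz": 0,"hand": 0}
    - {"ax": 0.05,"ay": 0,"az": -0.05,"dx": 0,"dy": 0.1,"dz": 0,"hand": 0}
    - {"ax": 0,"ay": 0,"az": 0,"dx": 0,"dy": 0.1,"dz": 0,"hand": 0}
    - {"ax": 0,"ay": 0,"az": 0,"dx": 0,"dy": 0.1,"dz": 0,"hand": 0}
    - {"ax": 0,"ay": 0,"az": 0,"dx": 0,"dy": 0.1,"dz": 0,"hand": 0}

```text
time_s: 16.43
position: [505.1, 171.9, 55.7]
orientation: [0.676, -0.67, 0.209, -0.224]
wrist_force: [-4.4, -0.2, 25.2]
finger_gap: 0.606
```

```bash
python3 - <<'E'
from h import *
to([503.6,170.9,55.3])
s=snapshot("wrist");C=cloud(s);m=(abs(C[...,0]-504)<20)&(abs(C[...,1]-171)<20)&(C[...,2]>78)&(C[...,2]<96)&(s["z_map"]>0)
q=C[m];print(np.median(q,0),np.linalg.lstsq(np.c_[q[:,:2]-[504,171],np.ones(len(q))],q[:,2],rcond=None)[0])
to([503.6,170.9,55.3])
E
```

```text
t 16.43 pos [505.1 171.9  55.7] gap 0.606 F [-4.4 -0.2 25.2] M [0.1  1.38 0.02] q [ 0.12  0.68  1.81 -0.    0.63  0.74]
jaw yaw -35.65 shift [-0.6  0.4 -1.7] turn deg [-0.9   0.01  1.03]
[504.79002788 172.20640657  85.26040503] [ 6.28215113e-03 -6.40582794e-03  8.53366321e+01]
t 16.48 pos [505.  171.9  55.7] gap 0.61 F [-4.6  0.1 26.9] M [0.08 1.39 0.03] q [ 0.12  0.68  1.81 -0.    0.63  0.74]
jaw yaw -35.65 shift [-0.6  0.4 -1.6] turn deg [-0.9   0.01  1.03]
```

The collar top is level within about 0.5° and reads z 85.3. The wrist camera read 59.2 for the 60 mm collar on the counter, so the bias-corrected height is about 86, which is home. The force is steady at about 25 N, so I'm handing in while still pressing.

```bash
python3 - <<'E'
from h import *
to([503.6,170.9,55.3]); print(order.sign_off()); to([503.6,170.9,55.3])
E
```

```text
t 16.48 pos [505.  171.9  55.7] gap 0.61 F [-4.6  0.1 26.9] M [0.08 1.39 0.03] q [ 0.12  0.68  1.81 -0.    0.63  0.74]
jaw yaw -35.65 shift [-0.6  0.4 -1.6] turn deg [-0.9   0.01  1.03]
the job is handed in; nothing more can be done
None
the job is handed in; nothing more can be done
```

I gripped the grey knurled collar and lowered it over the spigot onto the pin. I turned it about 32° in all until a keyway dropped over the pin. I then pressed it home and handed the job in at 16.5 s, still holding it with a 100 N grip and about 25 N of push.

**Seating:** The last checks showed no further travel as the push rose from 18 to 25 N. The collar top read z 85.3 mm, or about 86 mm after allowing for camera bias, and home is 86 mm. The collar was level within about 0.5°.

**What disagreed:**
- The drop from pin to home measured 18.0 mm against the nominal 18.5 mm.
- The tool ended about 1.4° off vertical and 1.8 mm off the port axis.
- While pressing, I over-corrected the tilt to about 3.7° once and brought it back; the collar stayed down.

**Bystanders:** I did not check them again at the end. The route kept well clear of them, and no unexpected contact showed up in the force readings.

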